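# Meter two burnishing balls from a gravity feeder

## Robot

A 6-joint arm with a two-finger parallel gripper is mounted at the origin on the work surface. World frame = base frame: x ahead of the robot, y to its left, z up, the work surface at z = 0. Lengths are in mm, angles in rad, forces in N, time in s.
With the tool pointing down it reaches from about 250 to 725 mm from the base axis. Payload 4 kg.
Tool frame: the origin (TCP) lies on the mounting face of the last link; the fingertips stand 173 mm ahead of it and the grasp point (between the pads) lies 155 mm ahead of it; z points along the fingers, y is the line along which they close (so a half turn about z gives the same grasp; the last joint's range is limited). The gripper opens to 85 mm and grips with 20 to 120 N. Pads are 22 mm wide; open, the fingers measure 114 mm over their backs; the gripper's body (76 mm by 85 mm) begins 54 mm behind the grasp point. The pads swing forward as they close: fully open they stand 13 mm farther back than shut.
Start: joints at [1.238, 0.241, 0.005, 1.335, 0, 1.571], TCP at [163.344, 472.566, 404.706] pointing down, gripper open.
Joint ranges: [-2.72, 2.72], [-1.05, 1.87], [-1.09, 1.28], [-1.99, 2.15], [-1.42, 1.44], [-3.14, 3.14]. Speed limits (rad/s): [2.79, 2.79, 3.14, 3.14, 3.14, 3.14].

## Interface

Orientations are given as a rotation vector (axis times angle).
In Python, from station import robot, read_camera, camera_params, workorder, spotter gives the robot as it stands.
- The arm moves only by the tool drive_tool, never from a script. Its argument "plan" is a list that holds one entry, the list of rows, each a list of 4 numbers: the shift along the world's x, y, z as a fraction of full scale, then the turn about the world's z as a fraction of full scale. A call has 1 to 12 rows; each row is the pose to reach, as a shift and turn from the pose commanded when the call began, turning the shorter way round; what a row does not reach only later rows make up. Full scale, the value 1, is 0.12 m for a shift and pi rad for a turn. A row lasts 1/12 s, in which the tool goes at most 41.7 mm and 7.16 degrees, less where a joint would pass 70% of its speed; a pose out of reach is approached as far as the arm can. A call with a number of a shift or a turn outside -1 to 1 is refused whole. A call with a gripper value outside its range is refused whole. "fingers" is the opening, from 0 (shut) to 1 (fully open), set as the call begins (left out, the last holds). The fingers move at their own pace and stop on an object; "force" is the grip in N (left out, the last holds). Time passes only in rows, so rows that repeat a pose let the fingers close. It gives the time, the measured TCP pose, the force, the opening and the grip force at its end, in the units of the state.
- robot.get_state(): the state, without advancing time (a new reading comes with each control period).
- read_camera(name): name is "scene" or "top" or "wrist"; returns the picture (420x560x3 uint8, red, green, blue); there is no depth.
- camera_params(name): a dict with "K" (3x3 intrinsics, pixels), "k1" (the pictures are not rectified: a ray, as slopes to the right and down, at radius r is drawn at 1 + k1 r^2 times it, then the intrinsics apply), "world_to_cam" (4x4, takes a point from world to camera coordinates); the wrist camera has in their place "mount" (4x4, takes a point from camera to tool coordinates, whose origin is the TCP and whose axes are the flange's). Camera axes: x right, y down, z forward; pixel columns grow to the right and rows downward; lengths in mm; the calibration is good to about 2 mm. A picture is of the moment at which its call begins: read the wrist's pose just before it. camera_params takes no time and is no camera call.
- workorder.job_done(): hands the job in; it is judged then, once.
Trained networks look in the newest picture that a camera, given by its name, has taken for a name from the list of things; names that differ only in an ending like _2 or _b are one class to them, and where a whole thing is asked for, a point or a joint stands for the part that bears it (a point fixed in the world has none). Each returns a list of dicts, best first, with "conf" (0 to 1); they miss things now and then, are a little off and sometimes report something else, mostly with a low value. They report only what shows in the picture. A call takes as long as a camera call. They do not tell look-alikes from the thing itself.
- spotter.trace(label, camera): "pixels" (420x560 bool, what is visible of it) and "centre" ([row, column] as shares, 0 to 1, of the picture: columns of its width, rows of its height, amid what is visible of it).
- spotter.pinpoint(label, camera): "centre" ([row, column] as shares, 0 to 1, of the picture: columns of its width, rows of its height: a listed point, or the origin of a listed thing).
The state is a dict: "clock": time; "joint_pos": joint angles; "joint_velocities": joint speeds; "joint_torque": joint torques, N m; "position": TCP position; "tcp_rot": TCP orientation; "wrist_force": force on the tool from outside, world axes, zero at the start; "torque": the same for the moment, N m; "grip_width": finger opening in mm; "grasp_force": force on a finger pad.
Only numpy, scipy, OpenCV 4.12 (cv2) and the standard library are available. Lean on these libraries where they do the work, as an engineer would, in place of code of your own. Each camera call takes 0.05 s, during which the arm holds its last target. There are 200 camera calls.

## Task

Two alike ball feeders stand on the watch bench. On the one that stands over the round glass box, draw the bottom gate about half open by its upright steel knob, so that the two steel balls of the column farther from the knob drop into the box while the two of the nearer column stay up in the hopper, then push the gate fully shut again and let go. Leave the other feeder's gate shut.

Things in the scene. Friction and masses are not known exactly. Their poses are not given: they have to be found in the camera images.
- gate_knob (a point): upright round steel knob of the gate to draw: 18 mm diameter, 56 mm tall, on the gate's flat tongue (26 mm wide, top 70 mm above the bench). Point on its axis, 34 mm above the tongue, 22 mm below the knob's top. Its x axis points level from knob to hopper; the gate opens along -x. About 1.5 N of friction; stays where left. Shut, the axis is 58 mm from the hopper's near wall
- gate (a joint): how far that gate is drawn open, in m: 0 = fully shut (as at the start), 0.064 = at its stop, where both columns run empty. The far column's balls have fallen by 0.024, the near column's stay until 0.052; 0.038 is the middle between these
- feeder_hopper (a point): centre of the hopper's underside, level with the gate's top (70 mm up), 90 mm along +x from the shut knob, same axes. Feeder fixed to the bench, 141 mm wide, hopper top 140 mm up: beech, the hopper's end walls and divider clear, with two square columns 24 mm inside, centred 16 mm towards the knob (near) and 16 mm away from it (far), two balls stacked in each
- box_floor (a point): centre of the inner floor of the round open glass box standing loose on the bench under the hopper, 90 mm outside diameter, 40 mm tall, walls 4 mm, floor 5 mm thick; 200 g. It already stands where the balls fall
- far_low_center (a point): polished steel ball, 20 mm in diameter, 33 g, its centre: it starts as the lower ball in the far column of the feeder over the glass box
- far_high_center (a point): polished steel ball, 20 mm in diameter, 33 g, its centre: it starts as the upper ball in the far column of the feeder over the glass box
- near_low_center (a point): polished steel ball, 20 mm in diameter, 33 g, its centre: it starts as the lower ball in the near column of the feeder over the glass box
- near_high_center (a point): polished steel ball, 20 mm in diameter, 33 g, its centre: it starts as the upper ball in the near column of the feeder over the glass box
- spare_gate (a joint): how far the gate of the other feeder is drawn open, in m: 0 = shut. That feeder is the same in build and also holds four balls, but nothing stands under it
Things that resemble listed ones, but are neither listed nor needed, are in the scene too. Of the things that look like the part that bears box_floor, the smallest one is meant.

How it is judged:
By the outcome, as a careful person would: the job done as asked, in the order asked, and still so for the second after the job is handed in, with the robot touching nothing.
It also fails if it takes over 32 s, if anything falls off the work surface, if the arm or the gripper's body presses on something with over 40 N, if the wrist force passes 120 N, or if a joint passes its speed limit or range.

## Working session

There is one attempt and no reset: what is moved stays moved. The work goes in short steps, Python scripts to look and compute and a tool call to move; the robot and the scene stay as the last step left them, time stands still between calls to the robot, and variables do not carry over. Pictures are saved under pics/ and viewed, at most 10 in all, crops included, and the job is handed in when it is done.

Besides the shell and the picture viewer there is one more tool, called after "Call:" as name(argument=value, ...) on one line, values as JSON. drive_tool: Moves the arm, as the interface text tells. Shift numbers are shares of 0.12 m and turn numbers shares of pi rad, none past 1 either way. Its arguments: {"type":"object","properties":{"plan":{"type":"array"},"fingers":{"type":"number"},"force":{"type":"number"}},"required":["plan"]}

```bash
mkdir -p pics; cat > h.py <<'E'
import numpy as np, cv2
from station import robot, read_camera, camera_params, workorder, spotter
from scipy.spatial.transform import Rotation as R
def cam(name):
    p=camera_params(name); K=np.array(p["K"])
    if name=="wrist":
        s=robot.get_state(); T=np.eye(4); T[:3,:3]=R.from_rotvec(s["tcp_rot"]).as_matrix(); T[:3,3]=s["position"]
        C=T@np.array(p["mount"])
    else: C=np.linalg.inv(np.array(p["world_to_cam"]))
    return K,p["k1"],C
def ray(c,u,v):
    K,k1,C=c
    d=cv2.undistortPoints(np.array([[[u,v]]],float),K,np.array([k1,0,0,0,0.]))[0,0]
    # note: cv2 model: distorted = x(1+k1 r^2)
    return C[:3,3],C[:3,:3]@np.array([d[0],d[1],1.])
def at_z(c,u,v,z):
    o,d=ray(c,u,v); return o+d*(z-o[2])/d[2]
def proj(c,P):
    K,k1,C=c; W=np.linalg.inv(C)
    return cv2.projectPoints(np.array(P,float).reshape(-1,3),cv2.Rodrigues(W[:3,:3])[0],W[:3,3],K,np.array([k1,0,0,0,0.]))[0][:,0]
def save(im,f): cv2.imwrite("pics/"+f,im[:,:,::-1])
Z=dict(gate_knob=104,feeder_hopper=70,box_floor=5,far_low_center=80,near_low_center=80)
E
python3 - <<'E'
from h import *
ims=[]
for n in ["scene","top"]:
    c=cam(n); im=read_camera(n); save(im,n+"0.png")
    print(n,c[2][:3,3].round())
    for l in Z:
        for r in spotter.pinpoint(l,n)[:4]:
            u,v=r["centre"][1]*560,r["centre"][0]*420
            print(l,round(r["conf"],2),round(u,1),round(v,1),at_z(c,u,v,Z[l]).round(1))
E
```

```text
scene [1032.  307.  829.]
gate_knob 0.51 244.8 142.3 [ 472.  -168.8  104. ]
feeder_hopper 0.97 215.1 177.3 [ 568.7 -183.5   70. ]
feeder_hopper 0.35 211.2 198.8 [ 621.  -153.4   70. ]
box_floor 0.95 244.8 263.3 [683.2 -26.9   5. ]
box_floor 0.89 297.2 215.0 [ 5.19e+02 -2.00e-01  5.00e+00]
box_floor 0.65 211.6 199.5 [ 586.9 -190.6    5. ]
top [506.  -8. 980.]
gate_knob 0.8 365.2 258.5 [ 471.2 -166.4  104. ]
feeder_hopper 0.69 377.0 214.5 [ 555.1 -194.    70. ]
feeder_hopper 0.29 382.7 207.6 [ 568.7 -204.8   70. ]
box_floor 0.77 272.9 227.5 [525.7   7.4   5. ]
box_floor 0.72 291.2 158.1 [671.9 -26.9   5. ]
box_floor 0.59 375.2 208.8 [ 570.3 -203.5    5. ]
```

View pics/scene0.png

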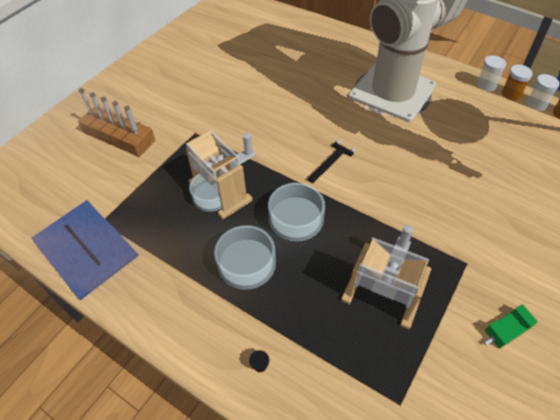

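View pics/top0.png

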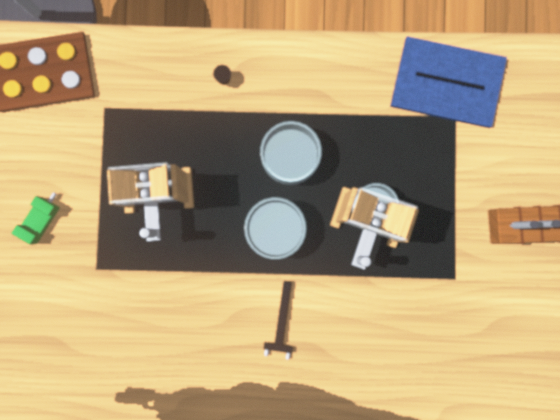

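The scene picture shows the target feeder around (215,175), standing over the small round glass box at about (210,190). The spare feeder is near (390,270), and the two larger dishes are decoys. In the top picture the knob is near (365,259), with its tongue leading up-right to the hopper at about (377,214). Next I'll check the yaw and wrist mount, then approach.

```bash
python3 - <<'E'
from h import *
s=robot.get_state(); M=R.from_rotvec(s["tcp_rot"]).as_matrix()
print(s["clock"],"tool y yaw",np.degrees(np.arctan2(M[1,1],M[0,1])),M.round(2)); print(np.array(camera_params("wrist")["mount"]).round(2), camera_params("wrist")["K"])
c=cam("top"); 
im=cv2.imread("pics/top0.png"); cv2.imwrite("pics/c1.png",cv2.resize(im[170:280,320:430],None,fx=5,fy=5,interpolation=cv2.INTER_CUBIC))
E
```

```text
0.6 tool y yaw 70.92982696909408 [[-0.95  0.33 -0.  ]
 [ 0.33  0.95 -0.  ]
 [ 0.   -0.   -1.  ]]
[[-0.000e+00 -9.600e-01 -2.900e-01  7.432e+01]
 [ 1.000e+00 -0.000e+00 -0.000e+00  4.000e-02]
 [ 0.000e+00 -2.900e-01  9.600e-01  2.904e+01]
 [ 0.000e+00  0.000e+00  0.000e+00  1.000e+00]] [[291.47781782   0.         279.3949376 ]
 [  0.         291.47781782 216.28059454]
 [  0.           0.           1.        ]]
```

View pics/c1.png

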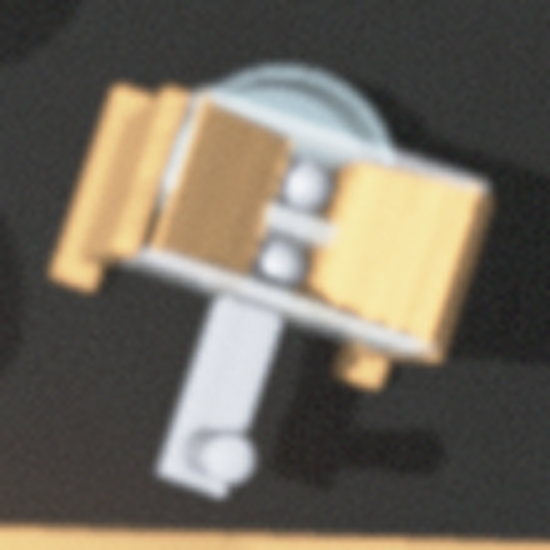

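Call:
drive_tool(plan=[[[0.21,-0.45,0,0],[0.43,-0.89,0,0],[0.43,-0.89,0,0],[0.43,-0.89,0,0]]], fingers=1, force=40)

```text
clock: 0.93
position: [216.1, 361.4, 404.7]
tcp_rot: [0.528, 3.096, -0.005]
wrist_force: [-1.3, -0.2, 0.1]
grip_width: 85.3
grasp_force: 0.0
```

Call:
drive_tool(plan=[[[0.21,-0.45,0,0],[0.43,-0.89,0,0],[0.43,-0.89,0,0],[0.43,-0.89,0,0]]])

```text
clock: 1.27
position: [267.8, 254.9, 404.9]
tcp_rot: [0.531, 3.095, -0.003]
wrist_force: [0.1, 0.1, -1.0]
grip_width: 85.4
grasp_force: 0.0
```

Call:
drive_tool(plan=[[[0.21,-0.45,0,0],[0.43,-0.89,0,0],[0.43,-0.89,0,0],[0.43,-0.89,0,0]]])

```text
clock: 1.6
position: [319.9, 148.4, 405.0]
tcp_rot: [0.533, 3.094, -0.002]
wrist_force: [-0.8, 0.3, 0.4]
grip_width: 85.2
grasp_force: 0.0
```

Call:
drive_tool(plan=[[[0.21,-0.45,0,0],[0.43,-0.89,0,0],[0.43,-0.89,0,0],[0.43,-0.89,0,0]]])

```text
clock: 1.93
position: [371.9, 41.9, 405.0]
tcp_rot: [0.531, 3.094, -0.002]
wrist_force: [0.3, 0.0, -0.5]
grip_width: 85.6
grasp_force: 0.0
```

Call:
drive_tool(plan=[[[0.21,-0.45,0,0],[0.43,-0.89,0,0],[0.43,-0.89,0,0],[0.43,-0.89,0,0]]])

```text
clock: 2.27
position: [423.9, -64.7, 404.7]
tcp_rot: [0.528, 3.094, -0.002]
wrist_force: [0.2, -0.4, 0.5]
grip_width: 85.6
grasp_force: 0.0
```

Now to the standoff: 48 mm in x, -102 mm in y, and z to about 385.

Call:
drive_tool(plan=[[[0.2,-0.43,-0.08,0],[0.39,-0.85,-0.16,0],[0.39,-0.85,-0.16,0],[0.39,-0.85,-0.16,0],[0.39,-0.85,-0.16,0]]])

```text
clock: 2.68
position: [468.7, -163.5, 384.5]
tcp_rot: [-0.523, -3.096, -0.002]
wrist_force: [-0.7, 0.7, -0.8]
grip_width: 85.7
grasp_force: 0.0
```

```bash
python3 - <<'E'
from h import *
n="wrist"
c=cam(n); im=read_camera(n); save(im,"w1.png"); print(robot.get_state()["position"],c[2][:3,3])
for l in Z:
    for r in spotter.pinpoint(l,n)[:3]:
        u,v=r["centre"][1]*560,r["centre"][0]*420
        print(l,round(r["conf"],2),round(u,1),round(v,1),at_z(c,u,v,Z[l]).round(1))
E
```

```text
[ 468.27064162 -162.67643727  384.98066411] [ 398.43680615 -139.02628455  355.66796158]
gate_knob 0.91 275.5 216.1 [ 469.1 -167.4  104. ]
box_floor 0.7 421.0 191.2 [525.8   2.4   5. ]
box_floor 0.66 420.7 299.7 [679.1 -27.3   5. ]
```

View pics/w1.png

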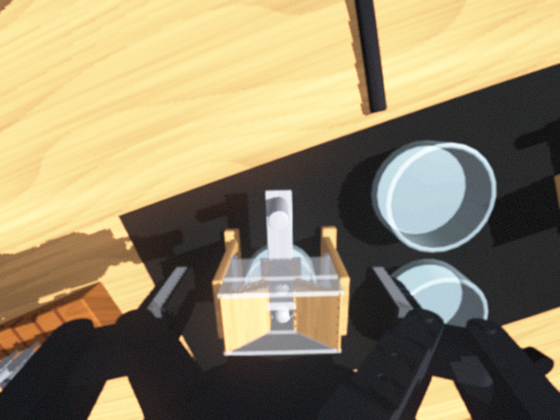

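The wrist view shows the knob near (280,216). Its tongue runs vertically in the picture, so the tool yaw already matches the gate, with the hopper below at about (280,310). I'll come lower and refine.

Call:
drive_tool(plan=[[[0.01,-0.01,-0.23,0],[0.02,-0.02,-0.46,0],[0.02,-0.02,-0.46,0],[0.02,-0.02,-0.46,0]]])

```text
clock: 3.32
position: [469.8, -165.0, 329.7]
tcp_rot: [-0.519, -3.095, -0.001]
wrist_force: [0.3, -0.4, -0.5]
grip_width: 85.1
grasp_force: 0.0
```

```bash
python3 - <<'E'
from h import *
n="wrist"
c=cam(n); im=read_camera(n); save(im,"w2.png"); s=robot.get_state();print(s["position"],R.from_rotvec(s["tcp_rot"]).as_matrix()[:,1])
for l in ["gate_knob","feeder_hopper"]:
    for r in spotter.pinpoint(l,n)[:3]:
        u,v=r["centre"][1]*560,r["centre"][0]*420
        print(l,round(r["conf"],2),round(u,1),round(v,1),at_z(c,u,v,Z[l]).round(1))
for r in spotter.trace("gate_knob",n)[:2]:
    m=r["pixels"]; ys,xs=np.where(m); print(r["conf"],[(y,xs[ys==y].min(),xs[ys==y].max()) for y in range(ys.min(),ys.max()+1,5)if (ys==y).any()])
cv2.imwrite("pics/w2c.png",cv2.resize(im[120:320,180:380,::-1],None,fx=3,fy=3,interpolation=cv2.INTER_CUBIC))
k=np.array([470.5,-165.5,0]); d=np.array([.949,-.316,0])
print(proj(c,[k+[0,0,70],k+[0,0,126],k+[0,0,104]]).round(1))
E
```

```text
[ 470.50423236 -165.35338675  331.07235904] [3.26033162e-01 9.45358330e-01 7.07831498e-05]
gate_knob 0.83 279.5 232.5 [ 467.  -164.2  104. ]
0.91 [(202, np.int64(266), np.int64(294)), (207, np.int64(264), np.int64(296)), (212, np.int64(264), np.int64(295)), (217, np.int64(264), np.int64(295)), (222, np.int64(264), np.int64(294)), (227, np.int64(265), np.int64(295)), (232, np.int64(265), np.int64(295)), (237, np.int64(265), np.int64(295)), (242, np.int64(265), np.int64(295)), (247, np.int64(266), np.int64(295)), (252, np.int64(266), np.int64(295)), (257, np.int64(266), np.int64(295)), (262, np.int64(266), np.int64(295)), (267, np.int64(266), np.int64(294)), (272, np.int64(267), np.int64(294)), (277, np.int64(267), np.int64(295)), (282, np.int64(267), np.int64(296))]
[[279.4 222.7]
 [279.3 249.5]
 [279.3 237.3]]
```

View pics/w2c.png

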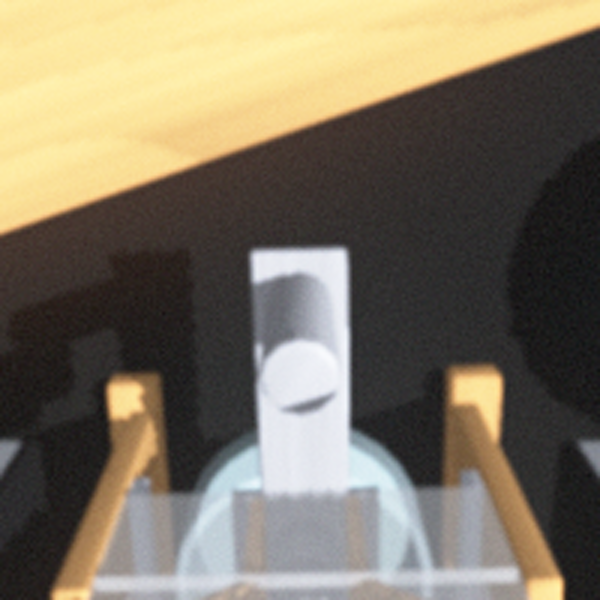

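The crop shows the knob's top at about (280,245) in the full picture, centred sideways between the fingers. It lies 1–3 mm nearer the robot than assumed, which the 22 mm pads cover. I'll descend and grip.

Call:
drive_tool(plan=[[[-0.01,0.0,-0.2,0],[-0.01,0.0,-0.4,0],[-0.01,0.0,-0.6,0],[-0.01,0.0,-0.6,0],[-0.01,0.0,-0.6,0]]])

```text
clock: 3.93
position: [469.2, -165.8, 258.5]
tcp_rot: [-0.52, -3.097, -0.0]
wrist_force: [-0.8, -0.0, 0.7]
grip_width: 85.3
grasp_force: 0.0
```

Call:
drive_tool(plan=[[[0,0,0,0],[0,0,0,0],[0,0,0,0],[0,0,0,0],[0,0,0,0],[0,0,0,0],[0,0,0,0],[0,0,0,0],[0,0,0,0],[0,0,0,0]]], fingers=0, force=40)

```text
clock: 4.77
position: [469.8, -165.3, 259.1]
tcp_rot: [0.519, 3.097, 0.003]
wrist_force: [0.7, 4.1, 5.8]
grip_width: 17.0
grasp_force: 39.1
```

Call:
drive_tool(plan=[[[-0.04,0.013,0,0],[-0.08,0.027,0,0],[-0.12,0.04,0,0],[-0.16,0.053,0,0],[-0.2,0.067,0,0],[-0.24,0.08,0,0],[-0.27,0.09,0,0],[-0.3,0.1,0,0],[-0.3,0.1,0,0],[-0.3,0.1,0,0],[-0.3,0.1,0,0]]])

```text
clock: 5.68
position: [433.1, -153.5, 259.0]
tcp_rot: [0.52, 3.098, 0.001]
wrist_force: [0.0, 3.8, 8.8]
grip_width: 17.3
grasp_force: 39.6
```

```bash
python3 - <<'E'
from h import *
for n in ["wrist","scene","top"]:
    im=read_camera(n); save(im,n+"3.png")
    for l in ["far_low_center","near_low_center","gate_knob"]:
        print(n,l,[(round(r["conf"],2),round(r["centre"][1]*560),round(r["centre"][0]*420)) for r in spotter.pinpoint(l,n)[:3]])
a=cv2.imread("pics/wrist3.png"); b=cv2.imread("pics/scene3.png"); t=cv2.imread("pics/top3.png")
z=lambda i,s:cv2.resize(i,s,interpolation=cv2.INTER_CUBIC)
cv2.imwrite("pics/m3.png",np.hstack([z(b[120:230,160:270],(400,400)),z(t[170:280,320:430],(400,400))]))
E
```

```text
wrist far_low_center []
wrist near_low_center []
wrist gate_knob [(0.85, 280, 282)]
scene far_low_center [(0.58, 215, 191)]
scene near_low_center [(0.39, 220, 160)]
scene gate_knob [(0.75, 258, 134)]
top far_low_center []
top near_low_center []
top gate_knob []
```

View pics/wrist3.png

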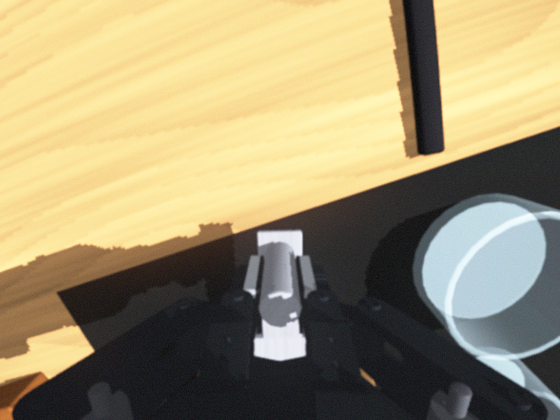

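View pics/m3.png

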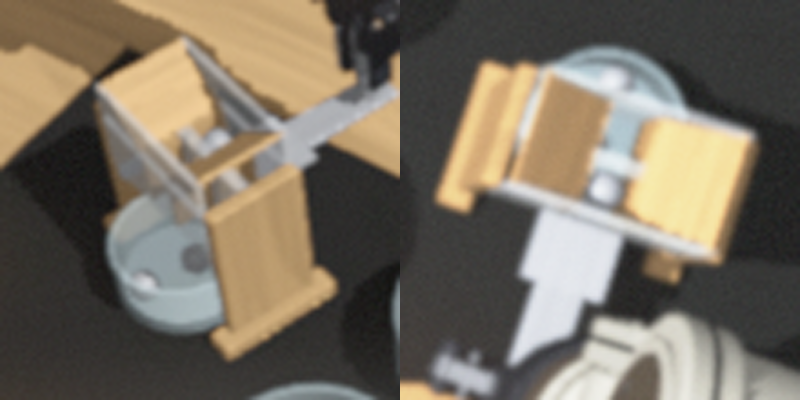

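The far column has dropped into the glass box: a ball shows at about (145,280) in the left crop, and the far column is empty in the top view. The near column's ball is still up. Now I'll push the gate shut.

Call:
drive_tool(plan=[[[0.04,-0.013,0,0],[0.08,-0.027,0,0],[0.12,-0.04,0,0],[0.16,-0.053,0,0],[0.2,-0.067,0,0],[0.24,-0.08,0,0],[0.27,-0.09,0,0],[0.3,-0.1,0,0],[0.3,-0.1,0,0],[0.3,-0.1,0,0]]])

```text
clock: 7.12
position: [469.5, -165.3, 259.0]
tcp_rot: [0.519, 3.097, 0.003]
wrist_force: [1.5, 5.3, 7.4]
grip_width: 17.0
grasp_force: 39.5
```

Call:
drive_tool(plan=[[[0.006,-0.002,0,0],[0.012,-0.004,0,0],[0.012,-0.004,0,0],[0.012,-0.004,0,0]]])

```text
clock: 7.45
position: [470.1, -165.5, 259.0]
tcp_rot: [-0.519, -3.097, -0.003]
wrist_force: [-0.3, 6.4, 9.9]
grip_width: 16.8
grasp_force: 39.6
```

No clear stop force yet, so I'll nudge further.

Call:
drive_tool(plan=[[[0.008,-0.003,0,0],[0.016,-0.005,0,0],[0.016,-0.005,0,0],[0.016,-0.005,0,0]]])

```text
clock: 7.78
position: [470.7, -165.6, 259.0]
tcp_rot: [-0.519, -3.094, -0.004]
wrist_force: [-6.4, 7.7, 14.2]
grip_width: 17.3
grasp_force: 40.3
```

Call:
drive_tool(plan=[[[0.008,-0.003,0,0],[0.016,-0.005,0,0],[0.016,-0.005,0,0],[0.016,-0.005,0,0]]])

```text
clock: 8.12
position: [471.3, -165.8, 258.9]
tcp_rot: [-0.518, -3.09, -0.005]
wrist_force: [-10.3, 9.0, 20.1]
grip_width: 16.8
grasp_force: 40.7
```

The gate is firmly at its stop. I'll open the fingers, rise and check.

Call:
drive_tool(plan=[[[0,0,0,0],[0,0,0,0],[0,0,0,0],[0,0,0,0],[0,0,0,0],[0,0,0,0],[0,0,0,0],[0,0,0,0],[0,0,0,0]]], fingers=1)

```text
clock: 8.87
position: [474.6, -167.6, 258.2]
tcp_rot: [-0.52, -3.098, 0.0]
wrist_force: [0.9, 1.2, 0.4]
grip_width: 85.5
grasp_force: 0.0
```

Call:
drive_tool(plan=[[[-0.02,0.0,0.2,0],[-0.03,0.01,0.45,0],[-0.03,0.01,0.6,0],[-0.03,0.01,0.6,0],[-0.03,0.01,0.6,0],[-0.03,0.01,0.6,0]]])

```text
clock: 9.37
position: [470.7, -166.2, 329.6]
tcp_rot: [-0.52, -3.097, -0.0]
wrist_force: [0.6, -0.1, -0.6]
grip_width: 85.1
grasp_force: 0.0
```

```bash
python3 - <<'E'
from h import *
n="wrist"; c=cam(n); im=read_camera(n); save(im,"w4.png"); s=robot.get_state();print(s["position"])
for r in spotter.pinpoint("gate_knob",n)[:2]:
    u,v=r["centre"][1]*560,r["centre"][0]*420; print(u,v,at_z(c,u,v,104))
b=read_camera("scene")[:,:,::-1]
z=lambda i:cv2.resize(i,(400,400),interpolation=cv2.INTER_CUBIC)
cv2.imwrite("pics/m4.png",np.hstack([z(im[120:320,180:380,::-1]),z(b[120:230,160:270])]))
E
```

```text
[ 470.51834196 -166.13526745  329.08316781]
281.68 230.20200000000003 [ 467.26373496 -163.50331042  104.        ]
```

View pics/m4.png

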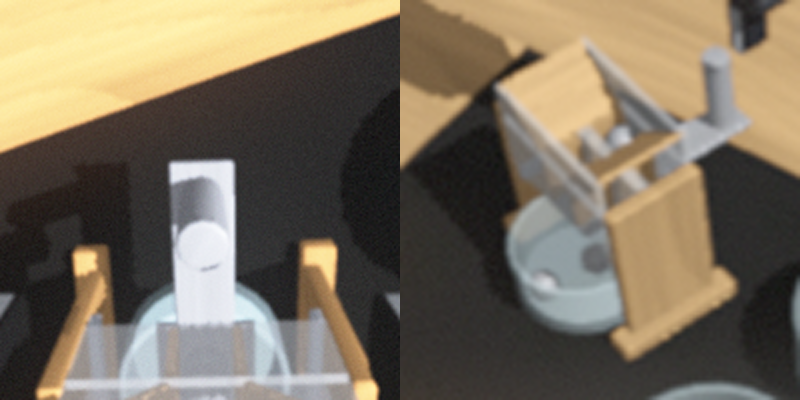

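The knob is back at its shut position (467.3 mm against 467.0 mm in x before). The box shows balls at about (545,283) and (595,260), and the near column is still up. Handing in.

```bash
python3 -c "
from station import workorder; print(workorder.job_done())"
```

```text
the job is handed in; nothing more can be done
None
```

The far column's balls are in the round glass box, the near column's balls are still up in the hopper, the gate is pushed fully shut and released, and I never touched the other feeder; the job is handed in, but no verdict came back.

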